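# Get the open pan cooking, with its spices at hand

## Task

One of the two pans on the hob is open: gather all the spice tins that are out around the low pot (grey mortar or white salt pot) standing on the same side of the hob as the open pan - as seen from the robot the red tin goes directly in front of the pot (nearest the robot), yellow directly behind it, green directly to its left and blue directly to its right, each upright on the worktop with a gap of about 2 to 3 cm to the pot - and lay the loose lid centred on the open pan so that it closes it. Only when all that is in place, turn the open pan's knob (the one on its side of the hob) clockwise to its stop, and finally stand the white timer on the worktop directly in front of that knob, just clear of the hob's front edge. Leave the other knob off, and leave the pans, the two pots and everything else where they are.

Things in the scene. Friction and masses are not known exactly. Their poses are not given: they have to be found in the camera images.
- hob: two-ring gas hob, a fixed steel plate 280 mm deep (x), 460 mm wide (y), 10 mm high, with black cross-shaped pan supports whose tops are 28 mm above the worktop; origin at the centre of its underside, x away from the robot, y to the robot's left. Its front edge is at x = -140 mm.
- ring_left (a point): centre of the left (+y) ring, at the height of the pan supports' top
- ring_right (a point): centre of the right (-y) ring, at the height of the pan supports' top
- knob_left (a joint): left knob, which works the left ring: 0 is off, it grows as the knob turns clockwise seen from above, stop at 1.6 rad (full on). It is a bit off zero at the start. It stays where it is left; it needs about 0.03 N m.
- knob_right (a joint): right knob, which works the right ring; same as the left one
- knob_left_axis (a point): on the left knob's vertical axis at a good grip height, 45 mm above the worktop, 25 mm behind the hob's front edge; does not turn with the knob (x away from the robot). The knob: a black upright bar 42 x 12 mm, from 20 to 56 mm above the worktop, on a disc 46 mm across; with the joint at 0 the bar's length lies along the hob's x.
- knob_right_axis (a point): the same for the right knob; the knobs' axes are 100 mm apart
- open_pan: open aluminium saucepan with a dark inner bottom, standing on one of the two rings, 120 mm across, 112 mm inside, rim 45 mm above its underside, about 0.8 kg, with a black handle pointing to the back; origin at the centre of its underside
- covered_pan: red saucepan of the same size on the other ring, its red lid already on (and fixed): to be left alone. Its lid's top is 51 mm and its lid's grip 76 mm above its underside; origin at the centre of its underside
- lid: loose flat steel lid, a disc 132 mm across and 6 mm thick with a black upright grip on its centre, 24 mm across, from 6 to 31 mm above the lid's underside; 0.15 kg; lies on the worktop, grip up; origin at the centre of the underside. It has no flange: it just rests flat on the pan's rim.
- mortar: low grey stone mortar, 68 mm across and 48 mm tall, about 0.9 kg, standing loose on the worktop on one or the other side of the hob; origin at the centre of its underside, its x axis points away from the robot, y to the robot's left.
- salt_pot: low white salt pot with a wooden top, 68 mm across and 48 mm tall, about 0.9 kg, standing loose on the worktop on one or the other side of the hob; origin at the centre of its underside, its x axis points away from the robot, y to the robot's left.
- tin_red: spice tin, a plain red cylinder 44 mm across and 42 mm tall, about 0.12 kg, standing loose on the worktop; origin at the centre of its underside, z up. May be absent.
- tin_yellow: spice tin, a plain yellow cylinder 44 mm across and 42 mm tall, about 0.12 kg, standing loose on the worktop; origin at the centre of its underside, z up. May be absent.
- tin_green: spice tin, a plain green cylinder 44 mm across and 42 mm tall, about 0.12 kg, standing loose on the worktop; origin at the centre of its underside, z up. May be absent.
- tin_blue: spice tin, a plain blue cylinder 44 mm across and 42 mm tall, about 0.12 kg, standing loose on the worktop; origin at the centre of its underside, z up. May be absent.
- timer: white kitchen timer, a cylinder 48 mm across and 36 mm tall with a black face and an orange pointer on top, 0.1 kg, standing loose on the worktop; origin at the centre of its underside
- mug: blue mug, 76 mm across, 85 mm tall, to be left alone; origin at the centre of its underside
- egg_cup: small terracotta egg cup, 46 mm across, 50 mm tall, near the robot, to be left alone; origin at the centre of its underside
- pepper: small dark wooden pepper pot, 36 mm across, 55 mm tall, near the robot, to be left alone; origin at the centre of its underside
- oil: green oil bottle, 60 mm across, 220 mm tall, to the right and beyond; fixed; origin at the centre of its underside
Things that resemble listed ones, but are neither listed nor needed, are in the scene too. Several things have the shape of the lid; the one meant has the colours described above.

How it is judged:
By the outcome, as a careful person would: the job done as asked, in the order asked, and still so for the second after the job is handed in, with the robot touching nothing.
Of tin_red, tin_yellow, tin_green, tin_blue only 3 to 4 are there at a start; the rules pass over those that are not, and their reading is None.
At some moment in a run one of tin_red, tin_yellow, tin_green, tin_blue, timer may be knocked a few centimetres aside while the robot is not near it.
Once in a run the grip may slacken for a moment while it holds something.
It also fails if it takes over 208 s, if anything falls off the work surface, if the arm or the gripper's body presses on something with over 40 N, if the wrist force passes 120 N, or if a joint passes its speed limit or range.

## Robot

A 6-joint arm with a two-finger parallel gripper is mounted at the origin on the work surface. World frame = base frame: x ahead of the robot, y to its left, z up, the work surface at z = 0. Lengths are in m, angles in rad, forces in N, time in s.
With the tool pointing down it reaches from about 0.35 to 1 m from the base axis. Payload 7.1 kg.
Tool frame: the origin (TCP) lies between the finger pads; the fingertips stand 11 mm ahead of it and the grasp point (between the pads) lies 8 mm behind it; z points along the fingers, y is the direction in which the jaws open and shut (so a half turn about z gives the same grasp; the last joint's range is limited). The gripper opens to 85 mm and grips with 20 to 120 N. Pads are 22 mm wide; open, the fingers measure 114 mm over their backs; the gripper's body (76 mm by 85 mm) begins 54 mm behind the grasp point. The pads swing forward as they close: fully open they stand 13 mm farther back than shut.
Start: joints at [-1.209, 0.423, 1.63, -0, 1.089, -0.019], TCP at [0.232, -0.58, 0.242] pointing down, gripper open.
Joint ranges: [-3, 3], [-0.9, 2.11], [0.09, 2.58], [-1.31, 4.45], [0.11, 2.69], [-2.54, 2.54]. Speed limits (rad/s): [2.39, 2.39, 3.01, 3.14, 3.14, 3.14].

## Interface

Orientations are given as [roll, pitch, yaw] about the fixed x, y, z axes, in that order (R = Rz(yaw) Ry(pitch) Rx(roll)).
In Python, from cell import * gives the robot as it stands.
- The arm moves only by the tool carry_out, never from a script. Its arguments are lists of equal length, an entry for each row: "travel": the shift along the tool's x, y, z in mm, a list of three; "spin": the turn about the tool's z in degrees; "grip": the opening, from 0 (shut) to 1 (fully open). A call has 1 to 12 rows; each row is the pose to reach, as a shift and turn from the pose commanded when the call began, along the tool's axes at that moment; what a row does not reach only later rows make up. A row lasts 1/8 s, in which the tool goes at most 62.5 mm and 10.7 degrees, less where a joint would pass 70% of its speed; a pose out of reach is approached as far as the arm can. A call with a gripper value outside its range is refused whole. The fingers move at their own pace and stop on an object; "grip_force" is the grip in N (left out, the last holds). Time passes only in rows, so rows that repeat a pose let the fingers close. It gives the time, the measured TCP pose, the force and the opening at its end, in the units of the state.
- observe(): the state, without advancing time (a new reading comes with each control period).
- read_camera(name): name is "side" or "top"; returns the picture (400x640x3 uint8, red, green, blue); there is no depth.
- camera_model(name): a dict with "fx", "fy", "cx", "cy" (pixels), "R" (3x3) and "t" (3): a world point X has camera coordinates R X + t. Camera axes: x right, y down, z forward; pixel columns grow to the right and rows downward; lengths in m; the calibration is good to about 2 mm. A picture is of the moment at which its call begins. camera_model takes no time and is no camera call.
- sign_off(): hands the job in, once; it reports no verdict.
The state is a dict: "time_s": time; "q": joint angles; "dq": joint speeds; "joint_efforts": joint torques, N m; "position": TCP position; "tool_rot": TCP orientation; "contact_force": force on the tool from outside, world axes, zero at the start; "moment": the same for the moment, N m; "gripper_width": finger opening in m.
Only numpy, scipy, OpenCV 4.12 (cv2) and the standard library are available. Lean on these libraries where they do the work, as an engineer would, in place of code of your own. Each camera call takes 0.05 s, during which the arm holds its last target. There are 200 camera calls.

## Working session

There is one attempt and no reset: what is moved stays moved. The work goes in short steps, Python scripts to look and compute and a tool call to move; the robot and the scene stay as the last step left them, time stands still between calls to the robot, and variables do not carry over. Pictures are saved under pics/ and viewed, about 12 in all and at most 16, crops included, and the job is handed in when it is done.

Besides the shell and the picture viewer there is one more tool, called after "Request:" by a JSON object that holds its "name" and its "arguments". carry_out: Moves the arm, as the interface text tells. Its arguments: {"type":"object","properties":{"travel":{"type":"array"},"spin":{"type":"array"},"grip":{"type":"array"},"grip_force":{"type":"number"}},"required":["travel","spin","grip"]}

```bash
ls; mkdir -p pics
python3 - <<'E'
from cell import *
import cv2
print(observe())
for n in("top","side"):
    im=read_camera(n); cv2.imwrite(f"pics/{n}0.png",im[:,:,::-1]); print(n,camera_model(n))
E
```

```text
pics
{'time_s': 0.0, 'q': array([-1.20900343e+00,  4.23830860e-01,  1.63072665e+00, -8.08805271e-06,
        1.08860093e+00, -1.90000774e-02]), 'dq': array([ 0.00164729, -0.00045121, -0.00179481, -0.00048624, -0.00150296,
       -0.00126452]), 'joint_efforts': array([ 2.31069098e-03, -5.57375479e+01, -2.81740630e+01,  7.97678399e-05,
        7.32176748e-03,  2.00414200e-05]), 'position': array([ 0.23211253, -0.57970775,  0.24153751]), 'tool_rot': array([-3.14002702e+00, -2.25895481e-05,  3.80796709e-01]), 'contact_force': array([-0.22354499,  0.47030652, -0.68287257]), 'moment': array([ 0.07032013, -0.00298024,  0.0042682 ]), 'gripper_width': 0.08540480342319137}
top {'fx': 381.3088050903595, 'fy': 381.3088050903595, 'cx': 324.90806692656093, 'cy': 194.11708866220778, 'R': array([[-0.02030825, -0.99933619,  0.03024486],
       [-0.99627184,  0.01769052, -0.08443618],
       [ 0.08384508, -0.03184686, -0.99596977]]), 't': array([-0.00742921,  0.54743906,  1.08432363])}
side {'fx': 443.1123960035647, 'fy': 443.1123960035647, 'cx': 318.65932612170593, 'cy': 199.78147919617757, 'R': array([[-0.80996411, -0.5864583 ,  0.00498102],
       [-0.28876399,  0.39139414, -0.87374251],
       [ 0.510464  , -0.70913842, -0.48636325]]), 't': array([0.4683742 , 0.21266596, 0.89334146])}
```

View pics/top0.png

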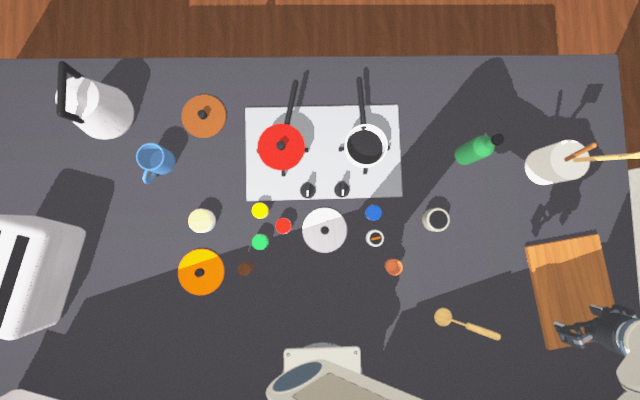

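View pics/side0.png

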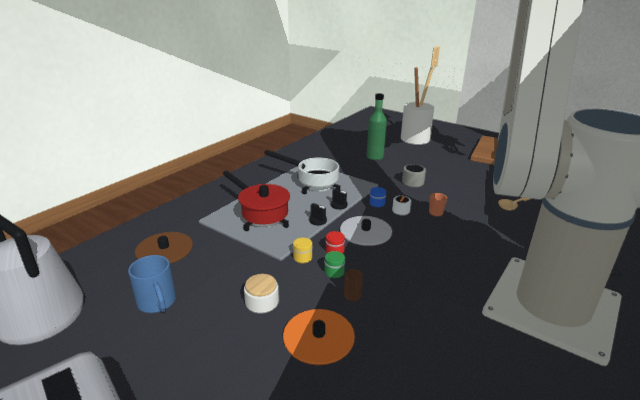

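```bash
cat > h.py <<'E'
from cell import *
import cv2, numpy as np
def ray(n,u,v,z):
    m=camera_model(n);R=np.array(m["R"]);c=-R.T@m["t"]
    d=R.T@[(u-m["cx"])/m["fx"],(v-m["cy"])/m["fy"],1]
    return (c+d*(z-c[2])/d[2])
def pix(n,X):
    m=camera_model(n);p=np.array(m["R"])@X+m["t"]
    return m["cx"]+m["fx"]*p[0]/p[2],m["cy"]+m["fy"]*p[1]/p[2]
HUE={"red":[(0,8),(172,180)],"yellow":[(22,35)],"green":[(50,85)],"blue":[(105,125)]}
def blobs(im,ranges,smin=110,vmin=50,amin=40):
    hsv=cv2.cvtColor(im,cv2.COLOR_RGB2HSV)
    m=np.zeros(im.shape[:2],np.uint8)
    for a,b in ranges: m|=cv2.inRange(hsv,(a,smin,vmin),(b,255,255))
    n,l,s,c=cv2.connectedComponentsWithStats(m)
    return [(tuple(c[i].round(1)),s[i].tolist()) for i in range(1,n) if s[i,4]>=amin]
E
python3 - <<'E'
from h import *
for n in("top","side"):
    im=cv2.imread(f"pics/{n}0.png")[:,:,::-1].copy()
    for k,r in HUE.items():
        for c,s in blobs(im,r): print(n,k,c,s,ray(n,*c,0.021).round(4))
for n,(x0,y0,x1,y1) in {"top":(240,90,460,290),"side":(200,140,460,320)}.items():
    im=cv2.imread(f"pics/{n}0.png")[y0:y1,x0:x1]; f=3.0
    cv2.imwrite(f"pics/{n}0c.png",cv2.resize(im,None,fx=f,fy=f,interpolation=cv2.INTER_CUBIC))
E
```

```text
top red (np.float64(280.9), np.float64(146.5)) [257, 123, 48, 48, 1663] [0.6897 0.1083 0.021 ]
top red (np.float64(282.8), np.float64(225.4)) [275, 218, 17, 16, 212] [0.4591 0.1053 0.021 ]
top yellow (np.float64(259.6), np.float64(210.0)) [251, 202, 18, 17, 215] [0.5048 0.1715 0.021 ]
top yellow (np.float64(196.1), np.float64(257.5)) [179, 250, 38, 19, 382] [0.3732 0.3519 0.021 ]
top green (np.float64(474.2), np.float64(150.1)) [455, 136, 40, 28, 704] [ 0.6709 -0.4649  0.021 ]
top green (np.float64(259.3), np.float64(241.8)) [252, 234, 16, 16, 206] [0.4136 0.1729 0.021 ]
top blue (np.float64(155.0), np.float64(159.7)) [137, 145, 37, 38, 751] [0.6561 0.4719 0.021 ]
top blue (np.float64(373.2), np.float64(212.4)) [365, 205, 17, 16, 216] [ 0.4915 -0.1574  0.021 ]
side red (np.float64(264.0), np.float64(203.8)) [238, 184, 52, 40, 1628] [0.7179 0.0611 0.021 ]
side red (np.float64(334.9), np.float64(241.2)) [326, 231, 19, 22, 331] [0.4618 0.0953 0.021 ]
side yellow (np.float64(302.2), np.float64(249.8)) [293, 238, 19, 25, 405] [0.503  0.1688 0.021 ]
side green (np.float64(376.3), np.float64(134.7)) [367, 103, 19, 57, 773] [ 0.7323 -0.583   0.021 ]
side green (np.float64(334.5), np.float64(258.5)) [325, 252, 20, 15, 242] [0.4243 0.1523 0.021 ]
side green (np.float64(334.0), np.float64(271.7)) [324, 265, 21, 13, 173] [0.3988 0.1919 0.021 ]
side blue (np.float64(377.4), np.float64(196.8)) [369, 187, 18, 21, 290] [ 0.4887 -0.1573  0.021 ]
side blue (np.float64(151.9), np.float64(283.4)) [128, 256, 47, 57, 2086] [0.6801 0.446  0.021 ]
```

View pics/top0c.png

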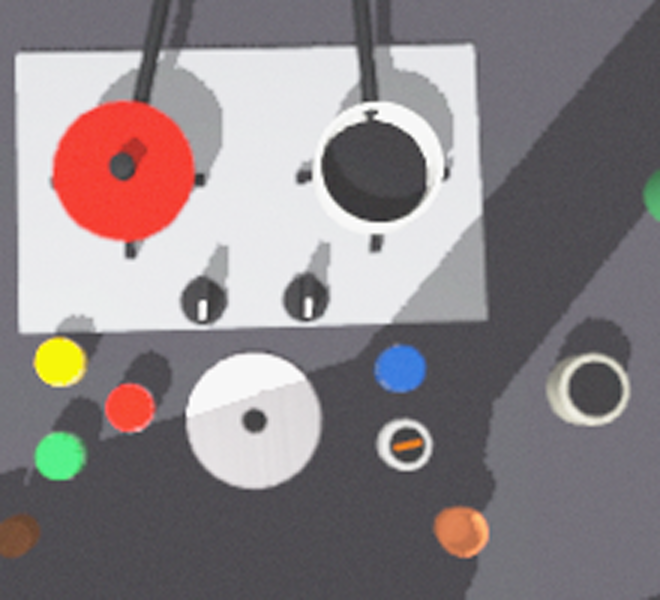

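View pics/side0c.png

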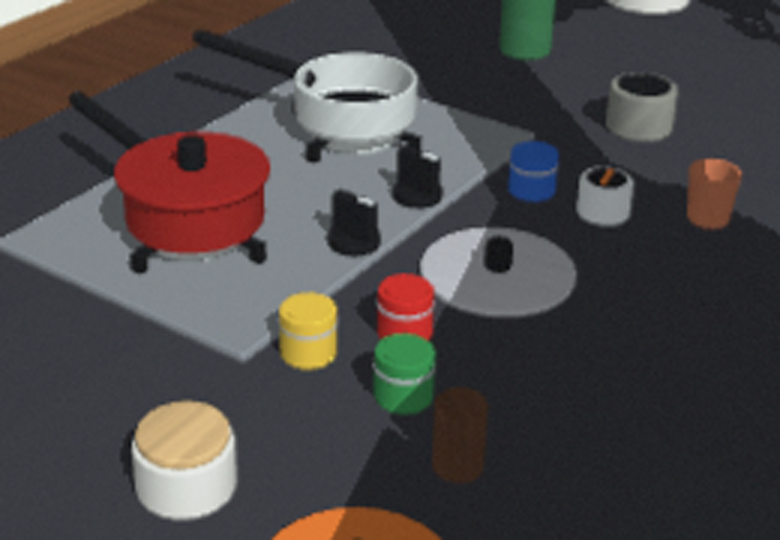

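Run:
```python
from h import *
for n,(x0,y0,x1,y1) in {"top":(180,90,460,290),"side":(200,140,460,320)}.items():
    im=cv2.imread(f"pics/{n}0.png")[:,:,::-1].copy()
    hsv=cv2.cvtColor(im,cv2.COLOR_RGB2HSV)
    for th in ((130,150) if n=="top" else (70,110)):
        m=np.zeros(im.shape[:2],np.uint8); m[y0:y1,x0:x1]=((hsv[...,1]<70)&(hsv[...,2]>th))[y0:y1,x0:x1]
        cs,_=cv2.findContours(m,cv2.RETR_EXTERNAL,cv2.CHAIN_APPROX_NONE)
        for c in cs:
            a=cv2.contourArea(c)
            if a<100: continue
            M=cv2.moments(c);u,v=M['m10']/M['m00'],M['m01']/M['m00']
            print(n,th,int(a),cv2.boundingRect(c),(round(u,1),round(v,1)),"z.003",ray(n,u,v,.003)[:2].round(4),"z.018",ray(n,u,v,.018)[:2].round(4),"z.024",ray(n,u,v,.024)[:2].round(4))
            if a>8000 and n=="top":
                q=cv2.approxPolyDP(cv2.convexHull(c),6,True)[:,0]
                for p in q: print("  corner",p,ray(n,*p,.010)[:2].round(4))
# bright pan rim & dark knobs
im=cv2.imread("pics/top0.png"); g=im.max(2)
m=((g>238)*255).astype(np.uint8); 
for nme,(x0,y0,x1,y1),z,mm in (("rim",(335,115,400,172),.073,((g>240)*255).astype(np.uint8)),("knobL",(298,180,318,200),.02,((g<120)*255).astype(np.uint8)),("knobR",(332,178,352,200),.02,((g<120)*255).astype(np.uint8))):
    cs,_=cv2.findContours(mm[y0:y1,x0:x1],cv2.RETR_EXTERNAL,cv2.CHAIN_APPROX_NONE)
    c=max(cs,key=cv2.contourArea); e=cv2.fitEllipse(cv2.convexHull(c)); M=cv2.moments(cv2.convexHull(c))
    u,v=M['m10']/M['m00']+x0,M['m01']/M['m00']+y0
    print(nme,cv2.contourArea(c),e,(u,v),ray("top",u,v,z).round(4))
```

```text
top 130 231 (366, 229, 18, 18) (374.5, 237.8) z.003 [ 0.4173 -0.1619] z.018 [ 0.4178 -0.1595] z.024 [ 0.418  -0.1585]
top 130 513 (422, 208, 28, 24) (435.8, 219.7) z.003 [ 0.4668 -0.3463] z.018 [ 0.4666 -0.3414] z.024 [ 0.4666 -0.3395]
top 130 530 (188, 208, 28, 25) (201.5, 220.4) z.003 [0.4785 0.3425] z.018 [0.4782 0.3382] z.024 [0.478  0.3365]
top 130 1578 (302, 207, 45, 46) (324.0, 229.6) z.003 [ 0.4444 -0.0138] z.018 [ 0.4446 -0.0134] z.024 [ 0.4446 -0.0133]
top 130 12187 (245, 104, 157, 98) (328.4, 154.0) z.003 [ 0.669  -0.0314] z.018 [ 0.6661 -0.0307] z.024 [ 0.665  -0.0305]
  corner [398 105] [ 0.8142 -0.2443]
  corner [401 196] [ 0.5387 -0.2432]
  corner [246 201] [0.5323 0.2124]
  corner [245 107] [0.8129 0.2145]
top 150 225 (366, 230, 18, 17) (374.5, 237.9) z.003 [ 0.417  -0.1619] z.018 [ 0.4175 -0.1595] z.024 [ 0.4177 -0.1585]
top 150 477 (422, 208, 28, 24) (436.1, 219.9) z.003 [ 0.4662 -0.3471] z.018 [ 0.4661 -0.3422] z.024 [ 0.466  -0.3403]
top 150 507 (188, 208, 28, 25) (201.4, 220.6) z.003 [0.478  0.3428] z.018 [0.4777 0.3385] z.024 [0.4776 0.3368]
top 150 1554 (302, 2
[... 1359 characters left out ...]
.018 [ 0.4543 -0.3379] z.024 [ 0.4496 -0.3263]
side 110 6107 (200, 157, 162, 103) (294.6, 208.1) z.003 [0.6558 0.0061] z.018 [0.6394 0.0261] z.024 [0.6329 0.034 ]
rim 1420.0 ((30.235258102416992, 30.734947204589844), (42.52017593383789, 44.3060302734375), 41.91876983642578) (365.37669657234875, 145.70002300437082) [ 0.6777 -0.1329  0.073 ]
knobL 150.5 ((9.329540252685547, 9.673606872558594), (13.963229179382324, 15.219778060913086), 6.7461371421813965) (307.4177489177489, 189.8474025974026) [0.5609 0.0327 0.02  ]
knobR 150.5 ((9.742131233215332, 10.794000625610352), (13.882354736328125, 15.606077194213867), 21.628803253173828) (341.5700636942675, 188.89702760084924) [ 0.5619 -0.0669  0.02  ]
```

```bash
cat >> h.py <<'E'
def go(p,yawdeg=None):
    s=observe(); y=s["tool_rot"][2]; d=np.array(p)-s["position"]
    t=[np.cos(y)*d[0]+np.sin(y)*d[1], np.sin(y)*d[0]-np.cos(y)*d[1], -d[2]]
    sp=0 if yawdeg is None else (np.degrees(y)-yawdeg+180)%360-180
    print("t",round(s["time_s"],1),"travel mm",(np.array(t)*1000).round(1).tolist(),"spin",round(sp,1))
def tin(k,tol=600):
    out={}
    for n in("top","side"):
        im=read_camera(n)
        out[n]=[(ray(n,*c,.021)[:2].round(4).tolist(),s[4]) for c,s in blobs(im,HUE[k]) if s[4]<tol]
    print(k,out)
E
python3 - <<'E'
from h import *
for nm,X in {"mortar":(.4665,-.34,.024),"timer":(.4176,-.1595,.018),"lid":(.4444,-.0136,.003),"pan":(.678,-.133,.073),"saltpot":(.478,.337,.024)}.items(): print(nm,[np.round(pix(n,X),1) for n in("top","side")])
im=cv2.imread("pics/side0.png");print(im[160:194:2,414].max(1), im[176,395:432].max(1))
im=cv2.imread("pics/top0.png");print(im[200:240,435].max(1), im[220,415:455].max(1))
go((.491,-.157,.12),90)
E
```

```text
mortar [array([436. , 219.7]), array([413.1, 175. ])]
timer [array([374.5, 237.9]), array([400.5, 204.9])]
lid [array([324. , 229.6]), array([364.4, 229.8])]
pan [array([365.4, 145.6]), array([317.8, 166. ])]
saltpot [array([201.3, 220.4]), array([260.5, 292.5])]
[ 65  65  67  31  33  36 120 130 131 134 125 123 126 110  68  68  66] [ 38  43  41  38  40  35  38  63  80  83  86  91  95  99 104 111 116 123
 129 131 139 138 138 137 137 139 142 140 136 127  80  66  67  67  67  67
  68]
[ 82  85  81  81  81  81  84  94 178 233 212  87  74  73  72  74  74  75
  76  74  72  74  73  78  76  75  73  83 158 226 231 192 124 121 119 123
 124 119 122 121] [123 120 122 123 120 121 122 162 183 180 177 202 226 217 146  76  80  79
  77  73  72  76  73  77  78  76  77  75  77  74  76  76 132 210 189 128
 124 121 121 123]
t 0.1 travel mm [397.5, -296.3, 121.6] spin -68.2
```

Request:
{"name": "carry_out", "arguments": {"travel": [[397, -296, 121], [397, -296, 121], [397, -296, 121], [397, -296, 121], [397, -296, 121], [397, -296, 121], [397, -296, 121], [397, -296, 121], [397, -296, 121], [397, -296, 121], [397, -296, 121], [397, -296, 121]], "spin": [-68, -68, -68, -68, -68, -68, -68, -68, -68, -68, -68, -68], "grip": [0.75, 0.75, 0.75, 0.75, 0.75, 0.75, 0.75, 0.75, 0.75, 0.75, 0.75, 0.75], "grip_force": 40}}

```text
time_s: 1.6
position: [0.4904, -0.1591, 0.1217]
tool_rot: [3.141, 0.0, 1.566]
contact_force: [-0.1, 0.6, 0.6]
gripper_width: 0.0637
```

Run:
```python
from h import *
tin("blue"); go((.4900,-.1574,.026),90)
```

```text
blue {'top': [], 'side': [([0.4887, -0.1573], 284)]}
t 1.7 travel mm [1.5, -0.5, 95.6] spin -0.3
```

Request:
{"name": "carry_out", "arguments": {"travel": [[1, 0, 50], [1, 0, 85], [1, 0, 96], [1, 0, 96], [1, 0, 96], [1, 0, 96], [1, 0, 96], [1, 0, 96], [1, 0, 80], [1, 0, 20], [1, 0, 0], [1, 0, 0]], "spin": [0, 0, 0, 0, 0, 0, 0, 0, 0, 0, 0, 0], "grip": [0.75, 0.75, 0.75, 0.75, 0.4, 0.4, 0.4, 0.4, 0.4, 0.4, 0.4, 0.4]}}

```text
time_s: 3.2
position: [0.4922, -0.1573, 0.1239]
tool_rot: [3.137, 0.002, 1.568]
contact_force: [0.7, 0.4, -2.1]
gripper_width: 0.0431
```

Run:
```python
from h import *
go((.4665,-.421,.12),90);go((.4665,-.421,.028),90)
```

```text
t 3.2 travel mm [-263.8, -24.9, 3.9] spin -0.2
t 3.2 travel mm [-263.8, -24.9, 95.9] spin -0.2
```

Request:
{"name": "carry_out", "arguments": {"travel": [[-60, -6, 0], [-120, -12, 0], [-180, -18, 0], [-235, -23, 0], [-264, -25, 0], [-264, -25, 30], [-264, -25, 60], [-264, -25, 60], [-264, -25, 60]], "spin": [0, 0, 0, 0, 0, 0, 0, 0, 0], "grip": [0.4, 0.4, 0.4, 0.4, 0.4, 0.4, 0.4, 0.4, 0.4]}}

```text
time_s: 4.32
position: [0.4651, -0.4207, 0.0615]
tool_rot: [-3.141, -0.0, 1.568]
contact_force: [0.8, -0.5, -0.8]
gripper_width: 0.0426
```

Run:
```python
from h import *
go((.4665,-.421,.026),90);print(observe()["gripper_width"])
```

```text
t 4.3 travel mm [-0.3, 1.4, 35.5] spin -0.2
0.042554761079888904
```

Request:
{"name": "carry_out", "arguments": {"travel": [[0, 1, 20], [0, 1, 32], [0, 1, 36], [0, 1, 36], [0, 1, 36], [0, 1, 36], [0, 1, 36], [0, 1, 10], [0, 1, -40], [0, 1, -60]], "spin": [0, 0, 0, 0, 0, 0, 0, 0, 0, 0], "grip": [0.4, 0.4, 0.4, 0.4, 0.75, 0.75, 0.75, 0.75, 0.75, 0.75]}}

```text
time_s: 5.58
position: [0.467, -0.4217, 0.1238]
tool_rot: [3.139, 0.002, 1.568]
contact_force: [0.3, 0.3, -0.3]
gripper_width: 0.0639
```

Run:
```python
from h import *
tin("green",300);tin("yellow",450);go((.413,.172,.12),90)
```

```text
green {'top': [([0.4136, 0.1729], 206)], 'side': [([0.4243, 0.1523], 241), ([0.3983, 0.192], 173)]}
yellow {'top': [([0.5048, 0.1715], 220), ([0.3732, 0.3519], 381)], 'side': [([0.5027, 0.1691], 405)]}
t 5.8 travel mm [592.2, -54.5, 0.5] spin -0.2
```

Request:
{"name": "carry_out", "arguments": {"travel": [[592, -54, 0], [592, -54, 0], [592, -54, 0], [592, -54, 0], [592, -54, 0], [592, -54, 0], [592, -54, 0], [592, -54, 0], [592, -54, 0], [592, -54, 0], [592, -54, 0], [592, -54, 0]], "spin": [0, 0, 0, 0, 0, 0, 0, 0, 0, 0, 0, 0], "grip": [0.75, 0.75, 0.75, 0.75, 0.75, 0.75, 0.75, 0.75, 0.75, 0.75, 0.75, 0.75]}}

```text
time_s: 7.28
position: [0.4129, 0.1707, 0.1202]
tool_rot: [-3.139, 0.001, 1.568]
contact_force: [0.8, -0.3, -0.9]
gripper_width: 0.0638
```

Run:
```python
from h import *
go((.4135,.1715,.026),90)
```

```text
t 7.3 travel mm [0.8, 0.6, 94.2] spin -0.2
```

Request:
{"name": "carry_out", "arguments": {"travel": [[1, 0, 50], [1, 0, 85], [1, 0, 95], [1, 0, 95], [1, 0, 95], [1, 0, 95], [1, 0, 95], [1, 0, 80], [1, 0, 20], [1, 0, 0], [1, 0, 0]], "spin": [0, 0, 0, 0, 0, 0, 0, 0, 0, 0, 0], "grip": [0.75, 0.75, 0.75, 0.4, 0.4, 0.4, 0.4, 0.4, 0.4, 0.4, 0.4]}}

```text
time_s: 8.65
position: [0.4151, 0.1729, 0.1236]
tool_rot: [3.137, -0.002, 1.568]
contact_force: [-0.2, -0.3, -1.8]
gripper_width: 0.0432
```

Run:
```python
from h import *
go((.4665,-.259,.12),90)
```

```text
t 8.7 travel mm [-431.7, 52.7, 3.6] spin -0.2
```

Request:
{"name": "carry_out", "arguments": {"travel": [[-62, 8, 0], [-124, 15, 0], [-186, 23, 0], [-248, 30, 0], [-310, 38, 0], [-370, 45, 0], [-415, 51, 0], [-432, 53, 0], [-432, 53, 40], [-432, 53, 60], [-432, 53, 60], [-432, 53, 60]], "spin": [0, 0, 0, 0, 0, 0, 0, 0, 0, 0, 0, 0], "grip": [0.4, 0.4, 0.4, 0.4, 0.4, 0.4, 0.4, 0.4, 0.4, 0.4, 0.4, 0.4]}}

```text
time_s: 10.15
position: [0.4657, -0.2593, 0.0616]
tool_rot: [-3.141, -0.0, 1.568]
contact_force: [-0.8, -0.3, -1.9]
gripper_width: 0.0431
```

Run:
```python
from h import *
go((.4665,-.259,.026),90);print(observe()["gripper_width"])
```

```text
t 10.2 travel mm [0.3, 0.8, 35.6] spin -0.1
0.04311684465404763
```

Request:
{"name": "carry_out", "arguments": {"travel": [[0, 1, 20], [0, 1, 32], [0, 1, 36], [0, 1, 36], [0, 1, 36], [0, 1, 36], [0, 1, 36], [0, 1, 10], [0, 1, -40], [0, 1, -60]], "spin": [0, 0, 0, 0, 0, 0, 0, 0, 0, 0], "grip": [0.4, 0.4, 0.4, 0.4, 0.75, 0.75, 0.75, 0.75, 0.75, 0.75]}}

```text
time_s: 11.4
position: [0.4676, -0.2604, 0.1237]
tool_rot: [3.139, 0.002, 1.568]
contact_force: [0.1, 0.6, 0.1]
gripper_width: 0.0641
```

Run:
```python
from h import *
tin("red",600);go((.5035,.170,.13),0)
```

```text
red {'top': [([0.4591, 0.1053], 213)], 'side': [([0.4574, 0.1023], 395)]}
t 11.5 travel mm [430.8, 34.1, -6.4] spin 89.8
```

Request:
{"name": "carry_out", "arguments": {"travel": [[430, 34, 0], [430, 34, 0], [430, 34, 0], [430, 34, 0], [430, 34, 0], [430, 34, 0], [430, 34, 0], [430, 34, 0], [430, 34, 0], [430, 34, 0], [430, 34, 0]], "spin": [90, 90, 90, 90, 90, 90, 90, 90, 90, 90, 90], "grip": [0.75, 0.75, 0.75, 0.75, 0.75, 0.75, 0.75, 0.75, 0.75, 0.75, 0.75]}}

```text
time_s: 12.88
position: [0.5014, 0.1696, 0.1206]
tool_rot: [3.141, 0.001, -0.001]
contact_force: [-0.7, 0.0, 0.2]
gripper_width: 0.0642
```

Run:
```python
from h import *
tin("yellow",450);go((.5035,.170,.026),0)
```

```text
yellow {'top': [([0.3616, 0.3838], 101)], 'side': [([0.503, 0.1688], 405)]}
t 13.0 travel mm [1.8, -0.5, 95.0] spin -0.1
```

Request:
{"name": "carry_out", "arguments": {"travel": [[2, 0, 50], [2, 0, 85], [2, 0, 95], [2, 0, 95], [2, 0, 95], [2, 0, 95], [2, 0, 95], [2, 0, 80], [2, 0, 20], [2, 0, 0], [2, 0, 0]], "spin": [0, 0, 0, 0, 0, 0, 0, 0, 0, 0, 0], "grip": [0.75, 0.75, 0.75, 0.4, 0.4, 0.4, 0.4, 0.4, 0.4, 0.4, 0.4]}}

```text
time_s: 14.35
position: [0.5052, 0.1705, 0.1238]
tool_rot: [-3.14, -0.005, -0.003]
contact_force: [0.3, -0.8, -1.5]
gripper_width: 0.0431
```

Run:
```python
from h import *
go((.5475,-.340,.12),0)
```

```text
t 14.3 travel mm [43.9, 510.4, 3.8] spin -0.2
```

Request:
{"name": "carry_out", "arguments": {"travel": [[5, 62, 0], [10, 124, 0], [16, 186, 0], [21, 248, 0], [26, 310, 0], [32, 372, 0], [37, 434, 0], [42, 485, 0], [43, 510, 0], [43, 510, 40], [43, 510, 60], [43, 510, 60]], "spin": [0, 0, 0, 0, 0, 0, 0, 0, 0, 0, 0, 0], "grip": [0.4, 0.4, 0.4, 0.4, 0.4, 0.4, 0.4, 0.4, 0.4, 0.4, 0.4, 0.4]}}

```text
time_s: 15.85
position: [0.5438, -0.3382, 0.0591]
tool_rot: [-3.139, 0.004, -0.002]
contact_force: [-0.6, 0.7, 0.2]
gripper_width: 0.0428
```

Run:
```python
from h import *
go((.5475,-.340,.026),0);print(observe()["gripper_width"])
```

```text
t 15.8 travel mm [3.7, 1.8, 33.1] spin -0.1
0.04283379467102006
```

Request:
{"name": "carry_out", "arguments": {"travel": [[3, 1, 20], [3, 1, 31], [3, 1, 35], [3, 1, 35], [3, 1, 35], [3, 1, 35], [3, 1, 35], [3, 1, 10], [3, 1, -40], [3, 1, -60]], "spin": [0, 0, 0, 0, 0, 0, 0, 0, 0, 0], "grip": [0.4, 0.4, 0.4, 0.4, 0.75, 0.75, 0.75, 0.75, 0.75, 0.75]}}

```text
time_s: 17.1
position: [0.5495, -0.3419, 0.1241]
tool_rot: [3.139, -0.003, -0.003]
contact_force: [1.2, -0.4, 0.3]
gripper_width: 0.0639
```

Run:
```python
from h import *
tin("red",600);tin("yellow",450);tin("green",300);go((.458,.104,.122),0)
```

```text
red {'top': [([0.4591, 0.1053], 214)], 'side': [([0.4574, 0.1023], 396)]}
yellow {'top': [([0.5409, -0.3374], 154), ([0.374, 0.3519], 328)], 'side': [([0.5625, -0.3744], 103), ([0.5325, -0.3131], 113)]}
green {'top': [([0.6734, -0.4391], 254), ([0.4671, -0.2626], 206)], 'side': [([0.4786, -0.2917], 116), ([0.4523, -0.2327], 106)]}
t 17.4 travel mm [-90.7, -444.1, -2.5] spin -0.2
```

Request:
{"name": "carry_out", "arguments": {"travel": [[-90, -444, 0], [-90, -444, 0], [-90, -444, 0], [-90, -444, 0], [-90, -444, 0], [-90, -444, 0], [-90, -444, 0], [-90, -444, 0], [-90, -444, 0], [-90, -444, 0]], "spin": [0, 0, 0, 0, 0, 0, 0, 0, 0, 0], "grip": [0.75, 0.75, 0.75, 0.75, 0.75, 0.75, 0.75, 0.75, 0.75, 0.75]}}

```text
time_s: 18.65
position: [0.4598, 0.1022, 0.1209]
tool_rot: [3.141, 0.001, -0.004]
contact_force: [0.2, 0.1, -0.2]
gripper_width: 0.0638
```

Run:
```python
from h import *
go((.458,.1035,.026),0)
```

```text
t 18.6 travel mm [-1.8, -1.3, 94.9] spin -0.2
```

Request:
{"name": "carry_out", "arguments": {"travel": [[-1, -1, 50], [-1, -1, 85], [-1, -1, 95], [-1, -1, 95], [-1, -1, 95], [-1, -1, 95], [-1, -1, 95], [-1, -1, 80], [-1, -1, 20], [-1, -1, 0], [-1, -1, 0]], "spin": [0, 0, 0, 0, 0, 0, 0, 0, 0, 0, 0], "grip": [0.75, 0.75, 0.75, 0.4, 0.4, 0.4, 0.4, 0.4, 0.4, 0.4, 0.4]}}

```text
time_s: 20.02
position: [0.4599, 0.1046, 0.1236]
tool_rot: [-3.141, -0.005, -0.003]
contact_force: [0.1, -0.2, -1.8]
gripper_width: 0.0429
```

Run:
```python
from h import *
go((.3855,-.340,.12),0)
```

```text
t 20.0 travel mm [-73.1, 444.8, 3.6] spin -0.2
```

Request:
{"name": "carry_out", "arguments": {"travel": [[-9, 55, 0], [-18, 110, 0], [-27, 165, 0], [-36, 220, 0], [-45, 275, 0], [-55, 335, 0], [-65, 395, 0], [-71, 430, 0], [-73, 444, 0], [-73, 444, 40], [-73, 444, 60], [-73, 444, 60]], "spin": [0, 0, 0, 0, 0, 0, 0, 0, 0, 0, 0, 0], "grip": [0.4, 0.4, 0.4, 0.4, 0.4, 0.4, 0.4, 0.4, 0.4, 0.4, 0.4, 0.4]}}

```text
time_s: 21.52
position: [0.3831, -0.3375, 0.0594]
tool_rot: [-3.138, 0.004, -0.002]
contact_force: [0.4, -0.4, -0.7]
gripper_width: 0.0422
```

Run:
```python
from h import *
go((.3855,-.340,.026),0);print(observe()["gripper_width"])
```

```text
t 21.5 travel mm [2.4, 2.5, 33.4] spin -0.1
0.04220963410943429
```

Request:
{"name": "carry_out", "arguments": {"travel": [[2, 1, 20], [2, 1, 31], [2, 1, 35], [2, 1, 35], [2, 1, 35], [2, 1, 35], [2, 1, 35], [2, 1, 10], [2, 1, -40], [2, 1, -60]], "spin": [0, 0, 0, 0, 0, 0, 0, 0, 0, 0], "grip": [0.4, 0.4, 0.4, 0.4, 0.75, 0.75, 0.75, 0.75, 0.75, 0.75]}}

```text
time_s: 22.78
position: [0.3871, -0.3413, 0.1237]
tool_rot: [3.139, -0.002, -0.003]
contact_force: [0.7, -0.4, 0.6]
gripper_width: 0.0644
```

Run:
```python
from h import *
im=read_camera("top");s=read_camera("side")
# lid grip: dark blob at lid centre, grip mid z .0185
for n,i,(x0,y0,x1,y1) in (("top",im,(314,219,336,241)),("side",s,(352,212,380,238))):
    g=i[y0:y1,x0:x1].max(2); m=(g<75).astype(np.uint8)
    k,l,st,c=cv2.connectedComponentsWithStats(m)
    for j in range(1,k):
        if st[j,4]>8: print(n,st[j],ray(n,c[j][0]+x0,c[j][1]+y0,.0185).round(4))
go((.4444,-.0136,.11),0)
```

```text
top [ 8  8  6  6 31] [ 0.4446 -0.0146  0.0185]
side [  0   0  28   7 126] [ 0.468  -0.0622  0.0185]
side [  9   6  10  13 104] [ 0.443  -0.0161  0.0185]
t 22.9 travel mm [55.9, -328.2, 13.6] spin -0.2
```

Request:
{"name": "carry_out", "arguments": {"travel": [[56, -327, 0], [56, -327, 0], [56, -327, 0], [56, -327, 0], [56, -327, 0], [56, -327, 0], [56, -327, 0], [56, -327, 0]], "spin": [0, 0, 0, 0, 0, 0, 0, 0], "grip": [0.75, 0.75, 0.75, 0.6, 0.6, 0.6, 0.6, 0.6], "grip_force": 60}}

```text
time_s: 23.88
position: [0.4428, -0.0142, 0.1207]
tool_rot: [3.142, 0.001, -0.003]
contact_force: [0.9, -0.7, -0.4]
gripper_width: 0.051
```

Run:
```python
from h import *
go((.4442,-.0145,.021),0)
im=read_camera("top");s=read_camera("side")
for k,r in HUE.items():
    for n,i in(("top",im),("side",s)):
        for c,st in blobs(i,r):
            p=ray(n,*c,.021)
            if -.48<p[1]<-.2 and p[0]<.6: print(n,k,p[:2].round(4),st[4])
a=cv2.resize(im[190:270,380:480],None,fx=4,fy=4);b=cv2.resize(s[130:240,350:480],None,fx=3.0,fy=3.0)
W=np.zeros((340,800,3),np.uint8);W[:320,:400]=a;W[:330,405:795]=b
cv2.imwrite("pics/c1.png",W[:,:,::-1])
```

```text
t 23.9 travel mm [1.4, 0.3, 99.7] spin -0.2
top red [ 0.387  -0.3411] 255
side red [ 0.3836 -0.3396] 263
top yellow [ 0.5488 -0.341 ] 247
side yellow [ 0.5598 -0.3754] 89
side yellow [ 0.5328 -0.3129] 113
top green [ 0.4416 -0.2449] 198
side green [ 0.4512 -0.2719] 121
side green [ 0.4267 -0.2222] 73
top blue [ 0.4687 -0.4134] 102
side blue [ 0.4774 -0.457 ] 101
side blue [ 0.4417 -0.3964] 50
```

View pics/c1.png

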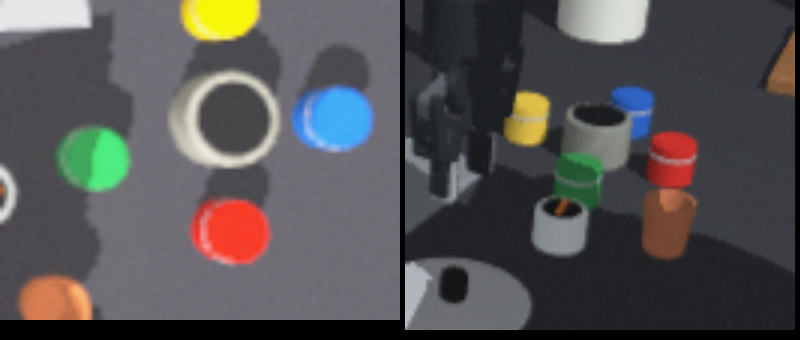

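Request:
{"name": "carry_out", "arguments": {"travel": [[-1, 232, 0], [-1, 232, 0], [-1, 232, 0], [-1, 232, 0], [-1, 232, 0], [-1, 232, 0], [-1, 232, 0], [-1, 232, 0], [-1, 232, 0], [-1, 232, 0], [-1, 232, 0]], "spin": [-90, -90, -90, -90, -90, -90, -90, -90, -90, -90, -90], "grip": [0.75, 0.75, 0.75, 0.75, 0.75, 0.75, 0.75, 0.75, 0.75, 0.75, 0.75], "grip_force": 40}}

```text
time_s: 25.35
position: [0.4412, -0.2462, 0.1212]
tool_rot: [-3.141, -0.0, 1.563]
contact_force: [0.3, -1.2, -1.0]
gripper_width: 0.0644
```

Run:
```python
from h import *
go((.4415,-.2455,.026),90)
im=read_camera("side")
for c,st in blobs(im,HUE["green"]): print(c,st)
```

```text
t 25.4 travel mm [0.7, 0.3, 95.2] spin -0.4
(np.float64(376.4), np.float64(134.6)) [367, 104, 19, 56, 750]
(np.float64(407.6), np.float64(185.4)) [400, 181, 16, 10, 121]
(np.float64(407.7), np.float64(194.2)) [399, 190, 16, 10, 74]
```

Request:
{"name": "carry_out", "arguments": {"travel": [[1, 0, 50], [1, 0, 85], [1, 0, 95], [1, 0, 95], [1, 0, 95], [1, 0, 95], [1, 0, 95], [1, 0, 80], [1, 0, 55], [-13, 25, 55], [-13, 25, 55], [-13, 25, 55]], "spin": [0, 0, 0, 0, 0, 0, 0, 0, 0, 0, 0, 0], "grip": [0.75, 0.75, 0.75, 0.4, 0.4, 0.4, 0.4, 0.4, 0.4, 0.4, 0.4, 0.4]}}

```text
time_s: 26.9
position: [0.4659, -0.2584, 0.0667]
tool_rot: [-3.141, -0.0, 1.568]
contact_force: [-1.5, 0.5, -1.2]
gripper_width: 0.0426
```

Run:
```python
from h import *
go((.4665,-.259,.026),90)
```

```text
t 26.9 travel mm [-0.6, 0.6, 40.7] spin -0.2
```

Request:
{"name": "carry_out", "arguments": {"travel": [[0, 0, 25], [0, 0, 36], [0, 0, 40], [0, 0, 40], [0, 0, 40], [0, 0, 40], [0, 0, 40], [0, 0, 10], [0, 0, -40], [0, 0, -55]], "spin": [0, 0, 0, 0, 0, 0, 0, 0, 0, 0], "grip": [0.4, 0.4, 0.4, 0.4, 0.75, 0.75, 0.75, 0.75, 0.75, 0.75], "grip_force": 60}}

```text
time_s: 28.15
position: [0.4679, -0.2596, 0.1239]
tool_rot: [3.138, 0.002, 1.568]
contact_force: [0.6, -0.7, -1.2]
gripper_width: 0.0641
```

Run:
```python
from h import *
go((.4442,-.0145,.11),90)
```

```text
t 28.1 travel mm [245.0, -24.5, 13.9] spin -0.2
```

Request:
{"name": "carry_out", "arguments": {"travel": [[245, -24, 0], [245, -24, 0], [245, -24, 0], [245, -24, 0], [245, -24, 0], [245, -24, 0], [245, -24, 0]], "spin": [0, 0, 0, 0, 0, 0, 0], "grip": [0.6, 0.6, 0.6, 0.6, 0.6, 0.6, 0.6]}}

```text
time_s: 29.02
position: [0.4435, -0.0147, 0.1211]
tool_rot: [-3.142, 0.0, 1.566]
contact_force: [-0.9, -0.3, 0.4]
gripper_width: 0.0512
```

Run:
```python
from h import *
go((.4442,-.0145,.021),90)
```

```text
t 29.0 travel mm [0.2, 0.7, 100.1] spin -0.3
```

Request:
{"name": "carry_out", "arguments": {"travel": [[0, 0, 50], [0, 0, 88], [0, 0, 99], [0, 0, 99], [0, 0, 99], [0, 0, 99], [0, 0, 99], [0, 0, 99], [0, 0, 80], [0, 0, 30], [0, 0, -20], [0, 0, -40]], "spin": [0, 0, 0, 0, 0, 0, 0, 0, 0, 0, 0, 0], "grip": [0.6, 0.6, 0.6, 0.15, 0.15, 0.15, 0.15, 0.15, 0.15, 0.15, 0.15, 0.15]}}

```text
time_s: 30.52
position: [0.4444, -0.0136, 0.1642]
tool_rot: [3.137, 0.0, 1.568]
contact_force: [1.1, 0.1, -2.1]
gripper_width: 0.022
```

Run:
```python
from h import *
go((.678,-.134,.16),90); print(observe()["contact_force"])
```

```text
t 30.5 travel mm [-119.7, 233.9, 4.2] spin -0.2
[ 1.12859739  0.13829669 -2.08301542]
```

Request:
{"name": "carry_out", "arguments": {"travel": [[-24, 47, 0], [-48, 94, 0], [-72, 141, 0], [-96, 188, 0], [-114, 222, 0], [-119, 234, 0], [-119, 234, 30], [-119, 234, 45], [-119, 234, 45], [-119, 234, 45]], "spin": [0, 0, 0, 0, 0, 0, 0, 0, 0, 0], "grip": [0.15, 0.15, 0.15, 0.15, 0.15, 0.15, 0.15, 0.15, 0.15, 0.15]}}

```text
time_s: 31.78
position: [0.6772, -0.1332, 0.1172]
tool_rot: [3.141, 0.0, 1.568]
contact_force: [-0.4, 0.2, -1.8]
gripper_width: 0.0217
```

Run:
```python
from h import *
go((.678,-.134,.094),90); print(observe()["gripper_width"])
s=read_camera("side");im=read_camera("top")
W=np.zeros((330,800,3),np.uint8);W[:320,:400]=cv2.resize(s[110:210,260:385],(400,320));W[:320,400:]=cv2.resize(im[95:195,310:435],(400,320))
cv2.imwrite("pics/l1.png",W[:,:,::-1])
```

```text
t 31.8 travel mm [-0.8, 0.8, 23.2] spin -0.2
0.021747869326967203
```

View pics/l1.png

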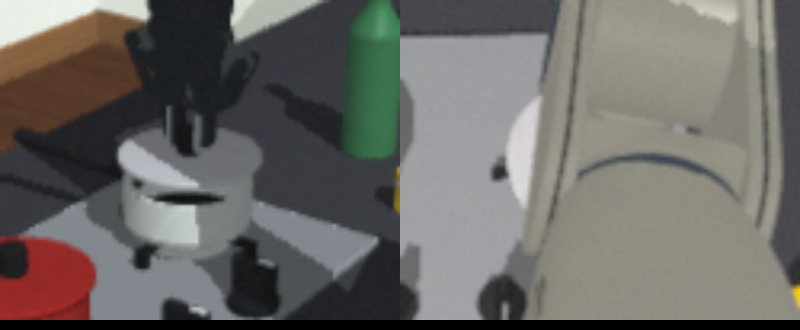

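Request:
{"name": "carry_out", "arguments": {"travel": [[0, 0, 12], [0, 0, 20], [0, 0, 23], [0, 0, 23], [0, 0, 23], [0, 0, 23], [0, 0, 23], [0, 0, 23], [0, 0, 0], [0, 0, -40], [0, 0, -60], [0, 0, -60]], "spin": [0, 0, 0, 0, 0, 0, 0, 0, 0, 0, 0, 0], "grip": [0.15, 0.15, 0.15, 0.15, 0.15, 0.6, 0.6, 0.6, 0.6, 0.6, 0.6, 0.6], "grip_force": 40}}

```text
time_s: 33.38
position: [0.6782, -0.1337, 0.1789]
tool_rot: [3.137, 0.001, 1.568]
contact_force: [0.4, -0.3, 0.4]
gripper_width: 0.0514
```

Run:
```python
from h import *
go((.5615,-.067,.16),180)
```

```text
t 33.4 travel mm [66.3, -116.9, 18.9] spin -90.2
```

Request:
{"name": "carry_out", "arguments": {"travel": [[60, -220, 0], [150, -228, 0], [280, -228, 0], [280, -228, 0], [280, -228, 0], [280, -228, 0], [280, -228, 0], [280, -228, 0], [280, -228, 0], [280, -228, 0]], "spin": [-90, -90, -90, -90, -90, -90, -90, -90, -90, -90], "grip": [0.6, 0.6, 0.6, 0.6, 0.6, 0.6, 0.6, 0.6, 0.6, 0.6]}}

```text
time_s: 34.62
position: [0.449, 0.1471, 0.1754]
tool_rot: [-3.141, -0.002, 3.138]
contact_force: [-0.5, -0.3, -0.2]
gripper_width: 0.0514
```

```bash
cat > chk.py <<'E'
from h import *
import sys
im=read_camera("top");s=read_camera("side")
for k,r in HUE.items():
    for n,i in(("top",im),("side",s)):
        for c,st in blobs(i,r,90,40):
            p=ray(n,*c,.021)
            if -.48<p[1]<-.2 and p[0]<.6: print(n,k,p[:2].round(4),st[4],[ray(n,st[0]+st[2]/2-.5,st[1]+st[3]/2-.5,.021)[:2].round(4).tolist()])
g=im.max(2);hsv=cv2.cvtColor(im,cv2.COLOR_RGB2HSV)
m=((hsv[...,1]<70)&(hsv[...,2]>140)).astype(np.uint8)
for nm,(x0,y0,x1,y1),z in (("mortar",(410,195,460,240),.024),("timer",(355,222,395,255),.018)):
    cs,_=cv2.findContours(m[y0:y1,x0:x1].copy(),0,1)
    if cs:
        M=cv2.moments(max(cs,key=cv2.contourArea));print(nm,M['m00'],ray("top",M['m10']/M['m00']+x0,M['m01']/M['m00']+y0,z)[:2].round(4))
a=cv2.resize(im[100:260,310:480],(600,565)); cv2.imwrite(f"pics/{sys.argv[1]}t.png",a[:,:,::-1])
b=cv2.resize(s[130:260,260:460],(800,520)); cv2.imwrite(f"pics/{sys.argv[1]}s.png",b[:,:,::-1])
E
python3 chk.py k1
```

```text
top red [ 0.3867 -0.3405] 272 [[0.3876, -0.3402]]
side red [ 0.3834 -0.339 ] 277 [[0.3815, -0.3347]]
top yellow [ 0.5485 -0.3404] 254 [[0.5479, -0.3401]]
side yellow [ 0.5461 -0.342 ] 230 [[0.547, -0.3423]]
top green [ 0.4663 -0.2561] 229 [[0.466, -0.2555]]
side green [ 0.4772 -0.2861] 124 [[0.4763, -0.2851]]
side green [ 0.4521 -0.229 ] 117 [[0.4539, -0.2338]]
top blue [ 0.4687 -0.4134] 119 [[0.4671, -0.4207]]
side blue [ 0.4649 -0.4361] 169 [[0.4625, -0.4236]]
mortar 487.0 [ 0.4662 -0.34  ]
timer 228.5 [ 0.4177 -0.1596]
```

View pics/k1t.png

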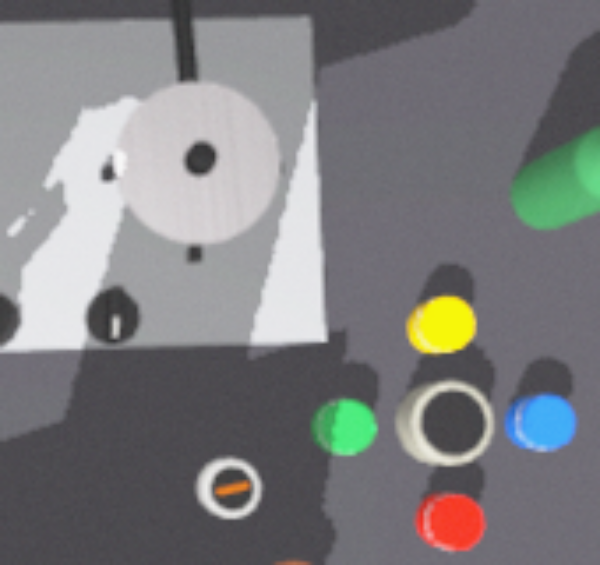

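View pics/k1s.png

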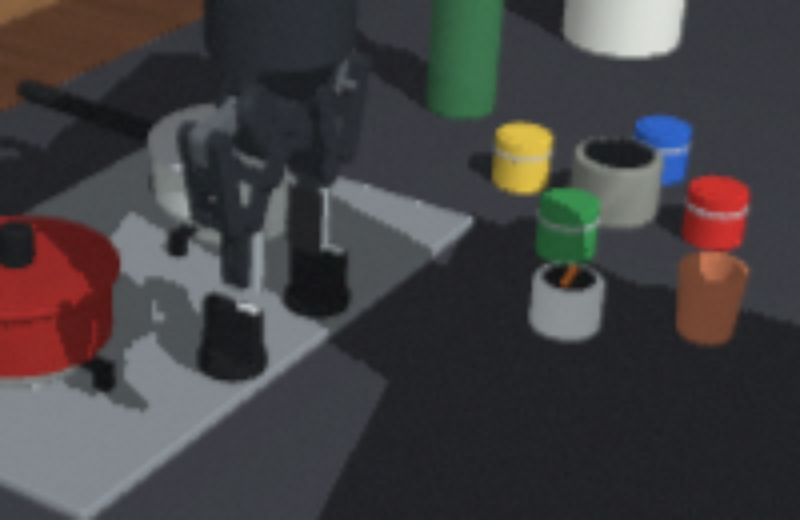

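```bash
cat > lid.py <<'E'
from h import *
from scipy.optimize import least_squares
def fit(n,im,box,cond,z,r,ang,lab):
    x0,y0,x1,y1=box;m=cond(im)[y0:y1,x0:x1].astype(np.uint8)
    cs,_=cv2.findContours(m,cv2.RETR_EXTERNAL,cv2.CHAIN_APPROX_NONE);c=max(cs,key=cv2.contourArea)[:,0]
    (cu,cv_),_,_=cv2.fitEllipse(c)
    a=np.degrees(np.arctan2(-(c[:,1]-cv_),c[:,0]-cu)); k=(a>ang[0])&(a<ang[1])
    P=np.array([ray(n,u+x0,v+y0,z)[:2] for u,v in c[k]])
    f=least_squares(lambda q:np.hypot(*(P-q[:2]).T)-q[2],[*P.mean(0),r],loss="soft_l1",f_scale=.002)
    f2=least_squares(lambda q:np.hypot(*(P-q[:2]).T)-r,f.x[:2],loss="soft_l1",f_scale=.002)
    print(lab,n,"free",f.x.round(4),"fixed r",f2.x.round(4),len(P))
E
python3 - <<'E'
from lid import *
t0=cv2.imread("pics/top0.png")[:,:,::-1].copy();s0=cv2.imread("pics/side0.png")[:,:,::-1].copy()
b=(335,115,400,172)
fit("top",t0,b,lambda i:i.max(2)>238,.073,.06,(-60,60),"pan")
fit("top",t0,b,lambda i:i.max(2)>238,.073,.06,(-180,180),"pan")
print(t0[146,335:400].max(1), t0[110:180,365].max(1)); print(s0[155:195,318].max(1), s0[168,285:350].max(1))
t=read_camera("top")
print(t[146,335:400].max(1)); print(t[115:175,367].max(1))
E
```

```text
pan top free [ 0.6797 -0.1342  0.0595] fixed r [ 0.6798 -0.1336] 39
pan top free [ 0.6782 -0.1331  0.0606] fixed r [ 0.6784 -0.1333] 122
[235 235 235 231 191 143 148 148 146 218 247 242 102  58  61  59  60  63
  69  76  78  81  75  78  75  77  78  77  75  77  76  78  77  78  79  78
  80  80  79  79  76  75  73  75  76  77  75 181 230 236 239 247 239  87
 109 211 235 234 235 235 234 234 235 233 207] [143 136 134 132 131 126 113 105  93  95  93  90  73 103 244 247 204  81
 219 237  73  74  72  74  78  74  73  77  74  76  75  77  79  77  79  79
  76  76  80  75  77  78  80  79  77  66  62  64  61  61  64  63  62  62
 233 247 247 237 119  76  82  83  80 115 201 235 235 235 236 236]
[ 64  65 132 188 205 207 209 209 206 206 205 206 206 213 217 124  30  32
  47 198 208 199 200 203 201 203 203 199 197 200 201 163 143 130 127 129
 137 140 140 141] [ 63  63  63  63  65  63  63  88 122 130 139 141 141 136 194 189 170  91
  64 170 202 210 210 212 214 214 214 215 211 212 214 215 214 213 215 208
 202 193 189 186 182 176 171 169 163 160 154 145 126 123 124 140 198 164
  87  66  41  39  39  38  39  38  37  36  38]
[232 233 232 227 185 141 140 225 246 245 228 209 207 209 212 215 213 214
 208 207 209 208 212 209 206 208 198 131  55  61  66  70  66  64  62 108
 182 205 206 206 203 201 202 208 204 204 205 204 205 206 205 200 197 202
 152 142 159 158 156 213 230 230 230 231 202]
[156 155 155 156 155 161 159 161 183 200 202 198 200 199 200 197 201 203
 205 201 199 204 203 204 182 108  56  57  61  60  64  66  64  55 131 200
 212 210 211 212 212 211 211 211 213 210 212 213 214 211 213 213 215 197
 162 135 137 133 138 157]
```

Run:
```python
from h import *
go((.5605,-.0665,.12),180)
t=read_camera("top");s=read_camera("side")
for n,i,z,(x0,y0,x1,y1) in(("top",t,.02,(332,178,352,200)),):
    m=(i[y0:y1,x0:x1].max(2)<95).astype(np.uint8)
    k,l,st,c=cv2.connectedComponentsWithStats(m)
    for j in range(1,k):
        if st[j,4]>40: print(n,st[j],c[j]+[x0,y0])
for X in ((.5605,-.0665,.02),(.5605,-.0665,.056)): print(np.round(pix("top",X),1))
cv2.imwrite("pics/kn.png",np.hstack([cv2.resize(i[y:y+40,x:x+40],(400,400),interpolation=cv2.INTER_CUBIC) for i,x,y in((t,322,170),(cv2.imread("pics/side0.png")[:,:,::-1],320,175))])[:,:,::-1])
```

```text
t 34.8 travel mm [-112.0, -213.1, 55.8] spin -0.3
top [  3   3  14  16 153] [341.52287582 188.78431373]
[341.4 189.4]
[342.4 188.1]
```

View pics/kn.png

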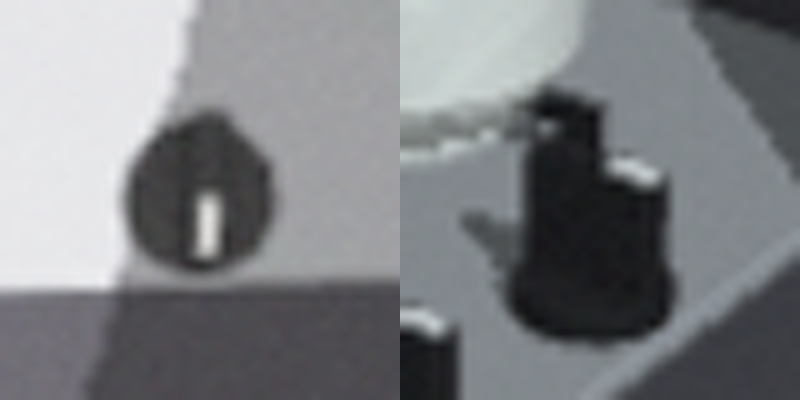

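Request:
{"name": "carry_out", "arguments": {"travel": [[-112, -213, 50], [-112, -213, 50], [-112, -213, 50], [-112, -213, 50], [-112, -213, 50], [-112, -213, 50], [-112, -213, 50]], "spin": [4, 4, 4, 4, 4, 4, 4], "grip": [0.5, 0.5, 0.5, 0.5, 0.5, 0.5, 0.5], "grip_force": 30}}

```text
time_s: 35.75
position: [0.5606, -0.065, 0.1265]
tool_rot: [3.141, -0.0, 3.07]
contact_force: [0.3, -0.4, -0.5]
gripper_width: 0.0423
```

Run:
```python
from h import *
go((.5605,-.0665,.037),176)
```

```text
t 35.8 travel mm [-0.0, -1.5, 89.5] spin -0.1
```

Request:
{"name": "carry_out", "arguments": {"travel": [[0, -1, 50], [0, -1, 80], [0, -1, 89], [0, -1, 89], [0, -1, 89], [0, -1, 89], [0, -1, 89], [0, -1, 89]], "spin": [0, 0, 0, 0, 0, 0, 0, 0], "grip": [0.5, 0.5, 0.5, 0.5, 0.0, 0.0, 0.0, 0.0]}}

```text
time_s: 36.75
position: [0.562, -0.0676, 0.0387]
tool_rot: [-3.141, 0.002, 3.069]
contact_force: [-0.9, -2.5, 6.8]
gripper_width: 0.0116
```

Request:
{"name": "carry_out", "arguments": {"travel": [[0, 0, 0], [0, 0, 0], [0, 0, 0], [0, 0, 0], [0, 0, 0], [0, 0, 0], [0, 0, 0], [0, 0, 0], [0, 0, 0], [0, 0, 0], [0, 0, 0], [0, 0, 0]], "spin": [8, 16, 24, 32, 40, 48, 56, 64, 72, 80, 88, 90], "grip": [0, 0, 0, 0, 0, 0, 0, 0, 0, 0, 0, 0]}}

```text
time_s: 38.25
position: [0.5609, -0.0686, 0.0387]
tool_rot: [3.141, 0.002, 1.498]
contact_force: [-6.0, -9.3, 10.5]
gripper_width: 0.0114
```

Run:
```python
from h import *
s=observe();print(s["position"],np.degrees(s["tool_rot"]),s["contact_force"],s["moment"],s["gripper_width"])
```

```text
[ 0.56086506 -0.06862421  0.03874298] [1.79989552e+02 1.29190583e-01 8.58465760e+01] [-5.95890668 -9.26706068 10.46353498] [-1.55638032  0.84018583  0.99228411] 0.01136088170294672
```

Request:
{"name": "carry_out", "arguments": {"travel": [[0, 0, 0], [0, 0, 0], [0, 0, 0], [0, 0, -30], [0, 0, -80], [0, 0, -130], [0, 0, -130]], "spin": [0, 0, 0, 0, 0, 0, 0], "grip": [0.4, 0.4, 0.4, 0.4, 0.5, 0.75, 0.75], "grip_force": 40}}

```text
time_s: 39.12
position: [0.5638, -0.0673, 0.1713]
tool_rot: [3.134, 0.0, 1.498]
contact_force: [0.2, -0.9, -0.5]
gripper_width: 0.0643
```

Run:
```python
from h import *
go((.4177,-.1595,.12),90)
```

```text
t 39.1 travel mm [-102.6, -139.0, 51.3] spin -4.2
```

Request:
{"name": "carry_out", "arguments": {"travel": [[-102, -138, 45], [-102, -138, 45], [-102, -138, 45], [-102, -138, 45], [-102, -138, 45], [-102, -138, 45], [-102, -138, 45], [-102, -138, 45], [-102, -138, 45], [-102, -138, 45]], "spin": [86, 86, 86, 86, 86, 86, 86, 86, 86, 86], "grip": [0.8, 0.8, 0.8, 0.8, 0.8, 0.8, 0.8, 0.8, 0.8, 0.8]}}

```text
time_s: 40.38
position: [0.4157, -0.1585, 0.1218]
tool_rot: [-3.141, 0.001, 0.001]
contact_force: [-0.5, -0.9, -0.2]
gripper_width: 0.0685
```

Run:
```python
from h import *
go((.4177,-.1595,.022),0)
s=read_camera("side");cv2.imwrite("pics/tm.png",cv2.resize(s[130:260,260:460],(800,520))[:,:,::-1])
```

```text
t 40.4 travel mm [2.0, 1.0, 99.8] spin 0.0
```

View pics/tm.png

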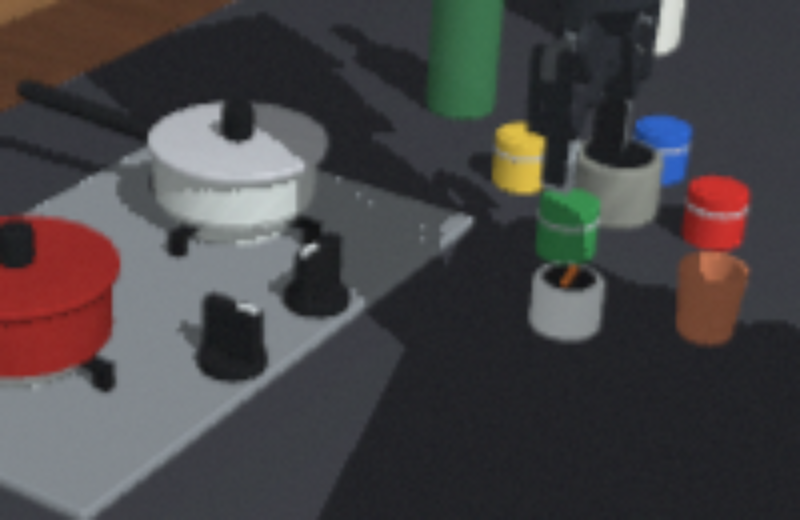

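Request:
{"name": "carry_out", "arguments": {"travel": [[2, 1, 50], [2, 1, 88], [2, 1, 99], [2, 1, 99], [2, 1, 99], [2, 1, 99], [2, 1, 99], [2, 1, 80], [2, 1, 20], [2, 1, 0], [2, 1, 0]], "spin": [0, 0, 0, 0, 0, 0, 0, 0, 0, 0, 0], "grip": [0.8, 0.8, 0.8, 0.4, 0.4, 0.4, 0.4, 0.4, 0.4, 0.4, 0.4]}}

```text
time_s: 41.8
position: [0.4191, -0.1602, 0.124]
tool_rot: [3.14, -0.004, -0.003]
contact_force: [0.6, -0.1, -0.7]
gripper_width: 0.0466
```

Run:
```python
from h import *
go((.5045,-.0665,.12),0)
```

```text
t 41.8 travel mm [85.1, -94.0, 4.0] spin -0.2
```

Request:
{"name": "carry_out", "arguments": {"travel": [[30, -33, 0], [60, -66, 0], [80, -88, 0], [86, -94, 0], [86, -94, 40], [86, -94, 60], [86, -94, 60], [86, -94, 60]], "spin": [0, 0, 0, 0, 0, 0, 0, 0], "grip": [0.4, 0.4, 0.4, 0.4, 0.4, 0.4, 0.4, 0.4]}}

```text
time_s: 42.8
position: [0.5041, -0.0664, 0.0625]
tool_rot: [3.142, 0.0, -0.004]
contact_force: [-0.1, -0.5, -1.5]
gripper_width: 0.0467
```

Run:
```python
from h import *
go((.5045,-.0665,.022),0);print(observe()["gripper_width"])
s=read_camera("side");cv2.imwrite("pics/tp.png",cv2.resize(s[130:260,260:460],(800,520))[:,:,::-1])
```

```text
t 42.8 travel mm [0.4, 0.1, 40.5] spin -0.2
0.04666711030745578
```

View pics/tp.png

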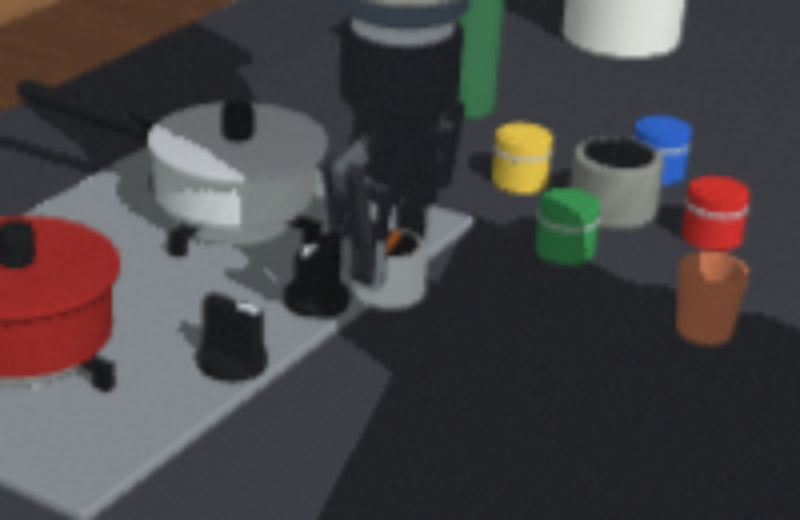

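The timer is held level over its spot in front of the right knob (about px 388,270); the tins and lid look unchanged. Lowering it now.

Request:
{"name": "carry_out", "arguments": {"travel": [[0, 0, 25], [0, 0, 36], [0, 0, 40], [0, 0, 40], [0, 0, 40], [0, 0, 40], [0, 0, 40], [0, 0, 10], [0, 0, -50], [-60, -30, -90], [-100, -90, -90], [-100, -140, -90]], "spin": [0, 0, 0, 0, 0, 0, 0, 0, 0, 0, 0, 0], "grip": [0.4, 0.4, 0.4, 0.4, 0.8, 0.8, 0.8, 0.8, 0.8, 0.8, 0.8, 0.8]}}

```text
time_s: 44.35
position: [0.4039, 0.0688, 0.1528]
tool_rot: [-3.142, -0.0, -0.006]
contact_force: [2.2, 0.4, 0.1]
gripper_width: 0.0684
```

Request:
{"name": "carry_out", "arguments": {"travel": [[-10, -60, 0], [-20, -120, 0], [-20, -160, 0], [-20, -160, 0]], "spin": [0, 0, 0, 0], "grip": [0.8, 0.8, 0.8, 0.8]}}

```text
time_s: 44.85
position: [0.3865, 0.231, 0.1523]
tool_rot: [-3.141, -0.001, 0.001]
contact_force: [-0.0, -0.7, 0.1]
gripper_width: 0.0683
```

```bash
sed -i 's/(355,222,395,255)/(325,199,362,230)/' chk.py; python3 chk.py f
python3 - <<'E'
from h import *
t=read_camera("top")
for x in range(325,365,1): pass
m=((t.max(2)>140)).astype(np.uint8)
print(t[185:230,345].max(1), t[205:218:3,330:365].max(2))
print([ (v,ray("top",343.5,v,.01)[:2].round(4)) for v in (197,198,199)])
E
```

```text
top red [ 0.3864 -0.3408] 270 [[0.3862, -0.3402]]
side red [ 0.3836 -0.3396] 274 [[0.3815, -0.3347]]
top yellow [ 0.5485 -0.3407] 255 [[0.5479, -0.3401]]
side yellow [ 0.5461 -0.342 ] 229 [[0.5457, -0.3433]]
top green [ 0.4663 -0.2561] 228 [[0.466, -0.2555]]
side green [ 0.4772 -0.2861] 123 [[0.4763, -0.2851]]
side green [ 0.4513 -0.2273] 123 [[0.4525, -0.231]]
top blue [ 0.4693 -0.4128] 114 [[0.4671, -0.4207]]
side blue [ 0.4649 -0.4361] 170 [[0.4625, -0.4236]]
mortar 493.5 [ 0.4665 -0.3398]
timer 219.5 [ 0.5042 -0.066 ]
[ 65  63  61  66  68  56  61  67  69  71  72 112 148 122  82  94 184 233
 202  93  71 112 213 230 143  68  72  74 104 198 238 209  90  78  83  81
  83  84  82  81  86  82  80  81  82] [[ 99  82  84  93 159 225 230 174  88  73  72  69  70  67  68  71  91 188
  231 194 110  82  81  83  81  81  83  80  81  78  81  82  82  77  83]
 [101  80  83 150 224 225 154  84 137 177 195 212 219 237 238 230 199 118
  174 228 184  90  84  82  80  79  84  83  81  82  82  80  83  85  83]
 [ 80  81  81 145 214 236 195  91  68  69  70  71  70  71  70  72  72 135
  221 231 162  82  82  81  81  80  80  85  83  82  84  80  82  84  83]
 [ 80  78  82  82 112 179 224 237 226 194 166 136 121 122 159 198 231 230
  179 107  83  83  82  81  81  80  82  82  79  82  81  81  84  83  82]
 [ 80  84  80  83  77  81  82  81  94 138 161 179 188 165 119  90  77  82
   80  83  83  80  81  80  79  80  81  80  80  82  82  80  83  82  79]]
[(197, array([ 0.5388, -0.0728])), (198, array([ 0.5359, -0.0727])), (199, array([ 0.5329, -0.0727]))]
```

View pics/ft.png

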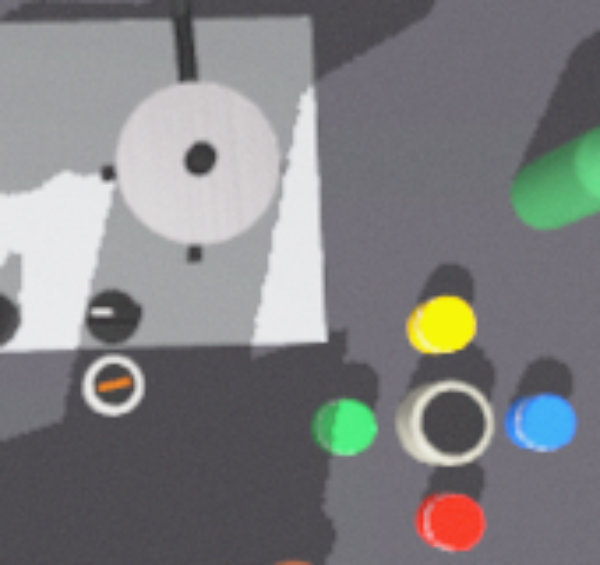

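View pics/fs.png

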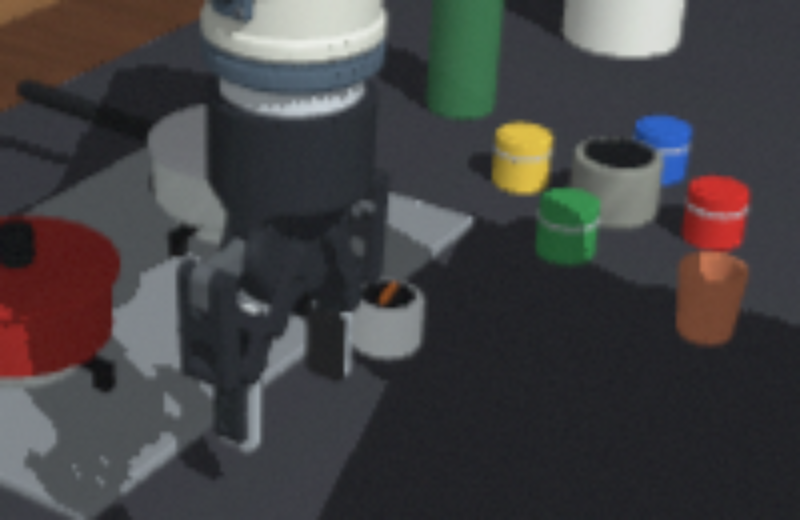

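```bash
python3 -c "
from cell import *
print(sign_off())"
```

```text
the job is handed in; nothing more can be done
None
```

I finished the job and handed it in at about 45 s of robot time. The last pictures show everything in place.

- **Tins:** The open pan is on the right, so all four tins went around the grey mortar: red in front, yellow behind, green left and blue right. "In front" and "left" follow the robot's own x and y axes. The measured gaps to the mortar are about 24–28 mm. Green was knocked a few centimetres aside after I placed it, so I picked it up and put it back.
- **Lid:** It lies flat on the open pan. The arm's position at release was within about 2 mm of the pan's centre. A rough reading from the top picture put it about 3 mm off; I left it, since it still closes the pan.
- **Knob:** I turned the right knob clockwise until it met its stop, with the wrist moment about z reading about 1 N m. Its bar now lies across the hob. The left knob was not touched.
- **Timer:** It stands upright in front of the right knob, about 7 mm clear of the hob's front edge.

The side view of green and blue is partly broken up by their stripe and by the mortar, so their final positions rest mainly on the top view. The gripper was clear of everything at hand-in.

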